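# Turn round the format key that matches the sample

### The job

Find the format key in the leaning rack that has the same shape as the sample lying on the black order mat. Draw that key out of its slot, turn it end for end so that its shaped end points to the read head at the left end of the rack, press it back into its slot past the spring roller until it is fully home, and let go. Leave the other keys, the samples and the things on the bench as they are.

Things in the scene. Friction and masses are not known exactly. Their poses are not given: they have to be found in the camera images.
- rack: Black plastic trough on a dark base plate 484 x 120 mm, screwed down askew (yaw 0.48 to 0.68). Origin: on the bench, under the middle slot's floor centre; y along the row towards the read head, x across it, away from the robot, z up. The three slots lean 30 degrees: keys go in and out along (-0.5, 0, 0.866) of the rack's frame (out is up and towards the robot).
- slot_1 (a point): Floor middle of the slot next to the read head (rack y +150 mm), 34 mm above the bench; a fully home key has its origin here. Slots: 134 mm long (rack y), 14.5 wide, 40 deep; flared lips rise 6 mm above and catch a key 3 mm off. A spring roller 22 mm above the floor presses keys to the front wall: passing it takes a 5 to 10 N push; a key let go on it stays 25 mm proud.
- slot_2 (a point): Same for the middle slot (rack y = 0).
- slot_3 (a point): Same for the slot farthest from the read head (rack y = -150 mm).
- read_head (a point): Lens of the read head, a light grey housing 46 x 30 x 112 mm that stands at the rack's +y end and leans as the slots do; the lens looks along the row of keys.
- order_mat: Black rubber mat 170 x 150 x 4 mm to the right of the rack, fixed. Origin: middle of its underside. The sample lying on it shows which key is wanted.
- sample_tray: Shallow grey tray 330 x 150 x 20 mm to the left of the rack, fixed, with the two samples that are not wanted now. Origin: middle of its underside.
- key_cam: Format key: bare aluminium plate 130 mm long (x), 12 thick (y), 112 tall (z), 0.15 to 0.31 kg, standing in a slot. Origin: middle of its foot's underside. Full length up to 54 mm; a grip tab 34 mm wide in the middle rises to 112 mm (take it across the 12 mm). +x is the shaped end, -x the plain end; starts with +x away from the read head. The foot fits its slot either way round.
- key_cam_shape (a point): Middle of that key's shape, 43 mm from its middle towards +x and 74 mm above its foot: a round disc (43 mm across).
- key_fork: Format key: bare aluminium plate 130 mm long (x), 12 thick (y), 112 tall (z), 0.15 to 0.31 kg, standing in a slot. Origin: middle of its foot's underside. Full length up to 54 mm; a grip tab 34 mm wide in the middle rises to 112 mm (take it across the 12 mm). +x is the shaped end, -x the plain end; starts with +x away from the read head. The foot fits its slot either way round.
- key_fork_shape (a point): Middle of that key's shape, 43 mm from its middle towards +x and 74 mm above its foot: a fork of two upright prongs, 12 mm wide, 45 mm high, 19 mm apart.
- key_hook: Format key: bare aluminium plate 130 mm long (x), 12 thick (y), 112 tall (z), 0.15 to 0.31 kg, standing in a slot. Origin: middle of its foot's underside. Full length up to 54 mm; a grip tab 34 mm wide in the middle rises to 112 mm (take it across the 12 mm). +x is the shaped end, -x the plain end; starts with +x away from the read head. The foot fits its slot either way round.
- key_hook_shape (a point): Middle of that key's shape, 43 mm from its middle towards +x and 74 mm above its foot: a hook: a 12 mm wide upright whose 12 mm thick top arm reaches 31 mm beyond it towards the key's end, with an open space of 29 mm under the arm.
- sample_cam: Sample of key_cam: a loose aluminium plate of the same outline, 130 x 112 x 8 mm, lying flat (outline length along its x, grip tab towards its +y, z up). Origin: centre of its underside. Lies either on the order mat or in the sample tray.
- sample_fork: Sample of key_fork: a loose aluminium plate of the same outline, 130 x 112 x 8 mm, lying flat (outline length along its x, grip tab towards its +y, z up). Origin: centre of its underside. Lies either on the order mat or in the sample tray.
- sample_hook: Sample of key_hook: a loose aluminium plate of the same outline, 130 x 112 x 8 mm, lying flat (outline length along its x, grip tab towards its +y, z up). Origin: centre of its underside. Lies either on the order mat or in the sample tray.
- cutters: Side cutters with blue grips, 58 x 150 x 11 mm, lying on the bench left of and behind the rack; origin at the centre of the underside. A bystander.
- gauge: Steel plug gauge, 23 x 107 mm, lying in front of the rack; origin at the centre of the underside. A bystander.

How it is judged:
On the way:
1. the key that matches the sample on the order mat is clear out of its slot (its foot more than 50 mm from every slot floor) (((horizontal distance between sample_cam and order_mat below 0.06 m and (distance between key_cam and slot_1 above 0.05 m and distance between key_cam and slot_2 above 0.05 m and distance between key_cam and slot_3 above 0.05 m)) or (horizontal distance between sample_fork and order_mat below 0.06 m and (distance between key_fork and slot_1 above 0.05 m and distance between key_fork and slot_2 above 0.05 m and distance between key_fork and slot_3 above 0.05 m)) or (horizontal distance between sample_hook and order_mat below 0.06 m and (distance between key_hook and slot_1 above 0.05 m and distance between key_hook and slot_2 above 0.05 m and distance between key_hook and slot_3 above 0.05 m)))), for 0.2 s.
At the end, for the whole second after the job is handed in: The key whose sample lies on the order mat stands still and fully home in a slot (its origin within 6 mm of the slot floor's middle), its shaped end towards the read head; the other two keys stand home in their slots (within 6 mm) with their shaped ends away from the read head (((horizontal distance between sample_cam and order_mat below 0.06 m and (distance between key_cam and slot_1 below 0.006 m or distance between key_cam and slot_2 below 0.006 m or distance between key_cam and slot_3 below 0.006 m) and x of read_head in the frame of key_cam above 0.03 m and linear speed of key_cam below 0.02 m/s) or (horizontal distance between sample_fork and order_mat below 0.06 m and (distance between key_fork and slot_1 below 0.006 m or distance between key_fork and slot_2 below 0.006 m or distance between key_fork and slot_3 below 0.006 m) and x of read_head in the frame of key_fork above 0.03 m and linear speed of key_fork below 0.02 m/s) or (horizontal distance between sample_hook and order_mat below 0.06 m and (distance between key_hook and slot_1 below 0.006 m or distance between key_hook and slot_2 below 0.006 m or distance between key_hook and slot_3 below 0.006 m) and x of read_head in the frame of key_hook above 0.03 m and linear speed of key_hook below 0.02 m/s)) and (distance between key_cam and slot_1 below 0.006 m or distance between key_cam and slot_2 below 0.006 m or distance between key_cam and slot_3 below 0.006 m) and (distance between key_fork and slot_1 below 0.006 m or distance between key_fork and slot_2 below 0.006 m or distance between key_fork and slot_3 below 0.006 m) and (distance between key_hook and slot_1 below 0.006 m or distance between key_hook and slot_2 below 0.006 m or distance between key_hook and slot_3 below 0.006 m) and (horizontal distance between sample_cam and order_mat below 0.06 m or not (x of read_head in the frame of key_cam above 0.03 m)) and (horizontal distance between sample_fork and order_mat below 0.06 m or not (x of read_head in the frame of key_fork above 0.03 m)) and (horizontal distance between sample_hook and order_mat below 0.06 m or not (x of read_head in the frame of key_hook above 0.03 m))); the robot touches nothing.
It fails at once if a key that does not match the sample is shifted by more than 25 mm ((not (horizontal distance between sample_cam and order_mat below 0.06 m) and distance of key_cam from where it was at the start of the episode above 0.025 m) or (not (horizontal distance between sample_fork and order_mat below 0.06 m) and distance of key_fork from where it was at the start of the episode above 0.025 m) or (not (horizontal distance between sample_hook and order_mat below 0.06 m) and distance of key_hook from where it was at the start of the episode above 0.025 m)).
It fails at once if a sample is shifted by more than 25 mm (distance of any of sample_cam, sample_fork, sample_hook from where it was at the start of the episode above 0.025 m).
It fails at once if the side cutters or the plug gauge are shifted by more than 30 mm (distance of any of cutters, gauge from where it was at the start of the episode above 0.03 m).
It also fails if it takes over 46 s, if anything falls off the work surface, if the arm or the gripper's body presses on something with over 40 N, if the wrist force passes 120 N, or if a joint passes its speed limit or range.

### The arm

A 6-joint arm with a two-finger parallel gripper is mounted at the origin on a cart in front of the work surface, level with it; the furniture and walls round the work are solid. World frame = base frame: x ahead of the robot, y to its left, z up, the work surface at z = 0. Lengths are in m, angles in rad, forces in N, time in s.
With the tool pointing down it reaches from about 0.275 to 0.875 m from the base axis. Payload 12.5 kg.
Tool frame: the origin (TCP) lies at the very end of the fingers, on their centre line; the grasp point (between the pads) lies 19 mm behind it (robot.tcp_to_grasp is the distance from the TCP to the grasp point, in m); z points along the fingers, y is the line along which they close (so a half turn about z gives the same grasp; the last joint's range is limited). The gripper opens to 85 mm and grips with 20 to 120 N. Pads are 22 mm wide; open, the fingers measure 114 mm over their backs; the gripper's body (76 mm by 85 mm) begins 54 mm behind the grasp point. The pads swing forward as they close: fully open they stand 13 mm farther back than shut.
Start: joints at [1.102, 0.351, 1.652, -0, 1.139, -0.085], TCP at [0.206, 0.51, 0.231] pointing down, gripper open.
Joint ranges: [-2.75, 2.75], [-0.79, 2.1], [0.01, 2.65], [-1.57, 4.71], [0.07, 3.14], [-2.87, 2.87]. Speed limits (rad/s): [2.22, 2.22, 2.79, 3.14, 3.14, 3.14].

### API

Orientations are given as [roll, pitch, yaw] about the fixed x, y, z axes, in that order (R = Rz(yaw) Ry(pitch) Rx(roll)).
In Python, from station import robot gives the robot as it stands.
- The arm moves only by the tool play_rows, never from a script. Its argument "deltas" is a list of rows, each a list of 7 numbers: the shift along the tool's x, y, z in cm, then the turn, a rotation vector about the tool's x, y, z in degrees, then the closure in counts, from 0 (fully open) to 255 (shut). A call has 1 to 5 rows; each row shifts and turns the commanded pose from where the row before left it, along the tool's axes as they then stand; what a row does not reach is not made up. A row lasts 1/8 s, in which the tool goes at most 62.5 mm and 10.7 degrees, less where a joint would pass 70% of its speed; a pose out of reach is approached as far as the arm can. A call is refused whole if a number of a shift passes 6.25 or a number of a turn 10.7, either way. A call with a gripper value outside its range is refused whole. The fingers move at their own pace and stop on an object; "squeeze" is the grip in N (left out, the last holds). Time passes only in rows, so rows that do not move let the fingers close. It gives the time, the measured TCP pose, the force, the opening and the grip force at its end, in the units of the state.
- robot.observe(): the state, without advancing time (a new reading comes with each control period).
- robot.camera(name): name is "scene" or "top" or "wrist"; returns the picture (420x560x3 uint8, red, green, blue); there is no depth.
- robot.camera_info(name): a dict with "camera_matrix" (3x3 intrinsics, pixels), "rvec" (rotation vector, rad) and "tvec" (3), from world to camera coordinates, as OpenCV has them; the wrist camera has in their place "mount" (4x4, takes a point from camera to tool coordinates, whose origin is the TCP and whose axes are the flange's). Camera axes: x right, y down, z forward; pixel columns grow to the right and rows downward; lengths in m; the calibration is good to about 2 mm. A picture is of the moment at which its call begins: read the wrist's pose just before it. camera_info takes no time and is no camera call.
- robot.job_done(): hands the job in; it is judged then, once.
The state is a dict: "clock": time; "q": joint angles; "joint_vel": joint speeds; "joint_efforts": joint torques, N m; "position": TCP position; "orientation": TCP orientation; "ft_force": force on the tool from outside, world axes, zero at the start; "wrist_torque": the same for the moment, N m; "finger_gap": finger opening in m; "grasp_force": force on a finger pad.
Only numpy, scipy, OpenCV 4.12 (cv2) and the standard library are available. Lean on these libraries where they do the work, as an engineer would, in place of code of your own. Each camera call takes 0.05 s, during which the arm holds its last target. There are 200 camera calls.

## Working session

There is one attempt and no reset: what is moved stays moved. The work goes in short steps, Python scripts to look and compute and a tool call to move; the robot and the scene stay as the last step left them, time stands still between calls to the robot, and variables do not carry over. Pictures are saved under pics/ and viewed, at most 10 in all, crops included, and the job is handed in when it is done.

Besides the shell and the picture viewer there is one more tool, called after "Emit:" by a JSON object that holds its "api" and its "payload". play_rows: Moves the arm, as the interface text tells. Its arguments: {"type":"object","properties":{"deltas":{"type":"array"},"squeeze":{"type":"number"}},"required":["deltas"]}

```bash
ls; mkdir -p pics; python3 - <<'E'
from station import robot
import cv2,numpy as np
for n in("top","scene"):
    cv2.imwrite(f"pics/{n}0.png",robot.camera(n)[:,:,::-1])
    i=robot.camera_info(n);R=cv2.Rodrigues(np.array(i["rvec"],float))[0]
    print(n,i["camera_matrix"],(-R.T@np.array(i["tvec"]).ravel()).round(3),R.round(2).tolist())
print(robot.camera_info("wrist")); o=robot.observe();print(o)
E
```

```text
pics
top [[379.61705095   0.         276.23905699]
 [  0.         379.61705095 208.44514923]
 [  0.           0.           1.        ]] [ 0.405 -0.01   1.284] [[-0.02, -1.0, 0.0], [-0.99, 0.02, -0.11], [0.11, -0.0, -0.99]]
scene [[424.54620831   0.         278.34392239]
 [  0.         424.54620831 209.64790925]
 [  0.           0.           1.        ]] [-0.35  -0.658  0.596] [[0.61, -0.79, 0.01], [-0.32, -0.26, -0.91], [0.73, 0.55, -0.41]]
{'camera_matrix': array([[352.38758049,   0.        , 273.06165926],
       [  0.        , 352.38758049, 209.68668958],
       [  0.        ,   0.        ,   1.        ]]), 'mount': array([[-1.51562001e-05, -9.55583434e-01, -2.94720716e-01,
         7.59070137e-02],
       [ 9.99999990e-01, -5.61621781e-05,  1.30670987e-04,
        -1.04915197e-04],
       [-1.41419188e-04, -2.94720711e-01,  9.55583425e-01,
        -1.43582543e-01],
       [ 0.00000000e+00,  0.00000000e+00,  0.00000000e+00,
         1.00000000e+00]])}
{'clock': 0.1, 'q': array([ 1.10241405e+00,  3.51198663e-01,  1.65232943e+00, -8.16330777e-06,
        1.13907695e+00, -8.45759937e-02]), 'joint_vel': array([-0.0005941 ,  0.0007285 , -0.00148997, -0.00058772, -0.00284946,
       -0.00085138]), 'joint_efforts': array([ 1.53444336e-03, -5.06838155e+01, -2.91873229e+01, -3.40463998e-05,
        2.68919612e-03, -2.22467702e-05]), 'position': array([0.20578883, 0.50975023, 0.23081497]), 'orientation': array([-3.14058326e+00, -7.81368779e-05,  2.75778975e+00]), 'ft_force': array([ 0.2494761 , -0.25812233, -1.38696628]), 'wrist_torque': array([ 0.01922968, -0.05904491,  0.05048975]), 'grasp_force': 0.0, 'finger_gap': 0.08536577800910876}
```

View pics/top0.png

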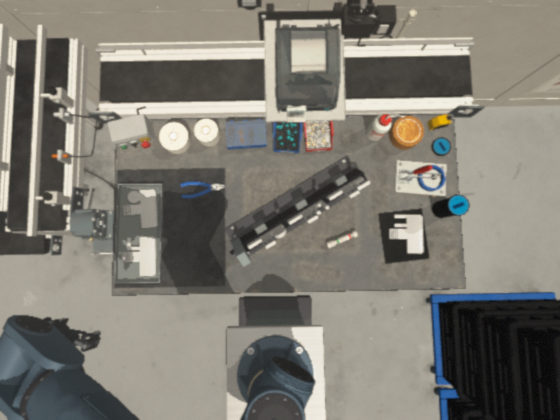

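View pics/scene0.png

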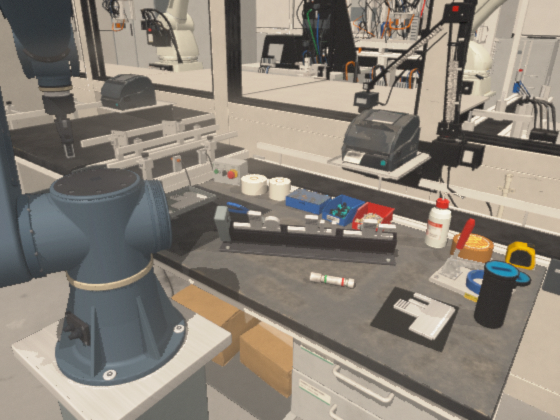

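The top view shows the rack running from (240,250) to (365,175), with the read head at its left end. The mat is at (404,235) and the tray at (138,232). In the scene view the rack spans x 215–400 at row ~230. I need enlarged crops to tell the shapes apart.

```bash
python3 - <<'E'
import cv2,numpy as np
t=cv2.imread("pics/top0.png");s=cv2.imread("pics/scene0.png")
r=lambda im,x,y,w,h,W,H:cv2.resize(im[y:y+h,x:x+w],(W,H),interpolation=cv2.INTER_CUBIC)
a=r(s,205,195,200,75,800,300)
b=np.hstack([r(s,370,285,90,67,400,300),r(t,375,200,80,60,400,300)])
cv2.imwrite("pics/c1.png",np.vstack([a,b]))
cv2.imwrite("pics/c2.png",r(t,222,148,160,120,800,600))
E
```

```text
(no output)
```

View pics/c1.png

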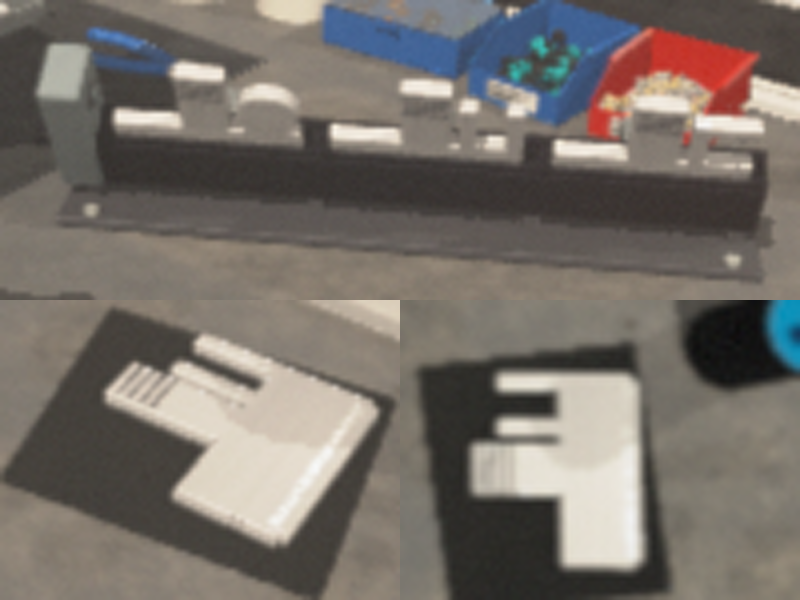

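View pics/c2.png

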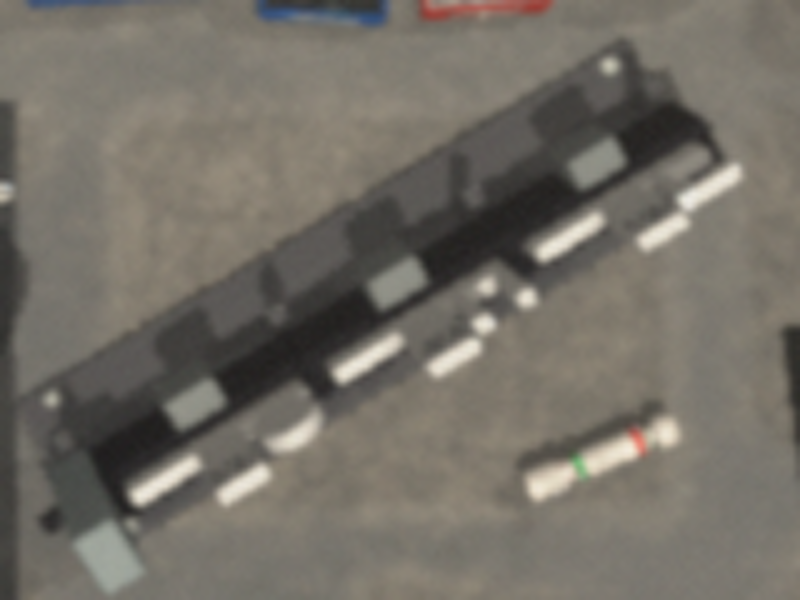

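The sample on the mat is the fork. The fork key is in the middle slot (slot_2), with prongs at crop px (485,290) and (525,297) and its tab top at (455,357). The left key is the disc and the right key is the hook. Next I'll measure the tab tops.

```bash
cat > h.py <<'E'
import cv2,numpy as np
from station import robot
from scipy.spatial.transform import Rotation as Ro
def ray(name,px,z):
    i=robot.camera_info(name);R=cv2.Rodrigues(np.array(i["rvec"],float))[0];c=-R.T@np.array(i["tvec"],float).ravel()
    d=R.T@np.linalg.inv(i["camera_matrix"])@np.r_[px,1.]
    return c+d*(z-c[2])/d[2]
def blob(im,px,th,r=12):
    g=cv2.cvtColor(im,cv2.COLOR_BGR2GRAY);n,l,s,c=cv2.connectedComponentsWithStats((g>th).astype(np.uint8))
    k=min(range(1,n),key=lambda k:np.hypot(*(c[k]-px)))
    ys,xs=np.where(l==k);w=g[ys,xs].astype(float)-th*.8
    return np.array([(xs*w).sum(),(ys*w).sum()])/w.sum(),s[k][2:],cv2.minAreaRect(np.c_[xs,ys].astype(np.float32))
E
python3 - <<'E'
from h import *
t=cv2.imread("pics/top0.png");P=[]
for cx,cy in((243,484),(455,357),(663,231)):
    c,s,r=blob(t,(222+cx/5-.4,148+cy/5-.4),160)
    P.append(ray("top",c,.131));print(c.round(2),s,r[1],P[-1].round(4))
P=np.array(P);d=P[0]-P[2];print("spacing",np.linalg.norm(P[0]-P[1]),np.linalg.norm(P[1]-P[2]))
psi=np.arctan2(-d[0],d[1]);print("yaw",psi)
m=P.mean(0);X=np.array([np.cos(psi),np.sin(psi),0]);o=m+.056*X;print("slot2",o[:2])
for cx,cy in((52,398),(610,66)):
    p=ray("top",(222+cx/5-.4,148+cy/5-.4),.008)-o;print("screw in rack",p@X,p@[-X[1],X[0],0])
a=np.array([-.5*X[0],-.5*X[1],.866]);f=np.r_[o[:2],.034];Y=np.array([-X[1],X[0],0]);z=-a;y=.866*X+np.r_[0,0,.5]
for h in(.069,.17):print("TCP at",h,f+a*h)
RA=np.c_[Y,y,z]
ob=robot.observe();R0=Ro.from_euler("xyz",ob["orientation"])
rv=(R0.inv()*Ro.from_matrix(RA)).as_rotvec(True);print("turn deg",rv)
print("shift tool cm",R0.inv().apply(f+a*.17-ob["position"])*100)
E
```

```text
[270.44 244.42] [10  8 44] (3.845076322555542, 11.28715991973877) [0.4189 0.0055 0.131 ]
[312.46 219.09] [11  8 43] (3.7729687690734863, 11.147406578063965) [ 0.4933 -0.1237  0.131 ]
[359.62 188.84] [20 17 95] (5.277388095855713, 24.82602310180664) [ 0.5838 -0.2711  0.131 ]
spacing 0.14909847273250237 0.17299945695315908
yaw 0.53750876597959
slot2 [ 0.546785  -0.1010805]
screw in rack 0.06401830915591801 0.2372113017814566
screw in rack 0.057113844785610116 -0.2051766825517258
TCP at 0.069 [ 0.51714996 -0.11874442  0.093754  ]
TCP at 0.17 [ 0.47377112 -0.1446003   0.18122   ]
turn deg [-28.9862913   -9.72560077  36.35201963]
shift tool cm [-49.35109018 -50.63487095   5.00675412]
```

Slots 1 and 2 are the expected 150 mm apart. The slot 3 blob merged with the hook arm, so I drop it. The first two tabs and the screws both give a yaw of about 0.522, which puts slot 2 at about (0.542, -0.096). Moving above it now.

Emit:
{"api": "play_rows", "payload": {"deltas": [[-4.1,-4.2,0,0,0,0,0],[-4.1,-4.2,0,0,0,0,0],[-4.1,-4.2,0,0,0,0,0],[-4.1,-4.2,0,0,0,0,0],[-4.1,-4.2,0,0,0,0,0]]}}

```text
clock: 0.72
position: [0.3176, 0.2368, 0.2312]
orientation: [3.142, 0.0, 2.758]
ft_force: [1.9, 1.3, 0.0]
finger_gap: 0.0851
grasp_force: 0.0
```

Emit:
{"api": "play_rows", "payload": {"deltas": [[-4.1,-4.2,0,0,0,0,0],[-4.1,-4.2,0,0,0,0,0],[-4.1,-4.2,0,0,0,0,0],[-4.1,-4.2,0,0,0,0,0],[-4.1,-4.2,0,0,0,0,0]]}}

```text
clock: 1.35
position: [0.4291, -0.035, 0.2313]
orientation: [3.141, 0.0, 2.757]
ft_force: [1.0, 0.7, 0.3]
finger_gap: 0.0855
grasp_force: 0.0
```

Emit:
{"api": "play_rows", "payload": {"deltas": [[-4.1,-4.2,0,0,0,0,0],[0,0,0,-6.5,-2,7.5,0],[0,0,0,-6.5,-2,7.5,0],[0,0,0,-6.5,-2,7.5,0],[0,0,0,-6.5,-2,7.5,0]]}}

```text
clock: 1.98
position: [0.4511, -0.0876, 0.2313]
orientation: [2.669, 0.014, 2.216]
ft_force: [0.4, -0.1, 0.2]
finger_gap: 0.0854
grasp_force: 0.0
```

```bash
cat >> h.py <<'E'
psi=.522;X=np.array([np.cos(psi),np.sin(psi),0]);Y=np.array([-X[1],X[0],0])
a=-.5*X+np.r_[0,0,.866];RA=np.c_[Y,.866*X+np.r_[0,0,.5],-a]
f=np.r_[.5418,-.0958,.034]
def go(h,dy=0,dx=0,flip=False,R=None):
    o=robot.observe();R0=Ro.from_euler("xyz",o["orientation"]);T=Ro.from_matrix(RA if R is None else R)
    if flip:T=T*Ro.from_euler("z",np.pi)
    print("t",o["clock"],"q",o["q"].round(3),"pos",o["position"].round(4),"F",o["ft_force"].round(1),"M",o["wrist_torque"].round(2),"gap",o["finger_gap"],o["grasp_force"])
    tg=f+a*h+RA[:,0]*dy+RA[:,1]*dx
    print("turn deg",(R0.inv()*T).as_rotvec(True).round(2),"shift(current frame) cm",(R0.inv().apply(tg-o["position"])*100).round(2),"in target frame",(T.inv().apply(tg-o["position"])*100).round(2))
E
python3 -c "
from h import *
go(.2)"
```

```text
t 1.975 q [-0.54   0.087  2.073  0.578  0.868 -1.544] pos [ 0.4511 -0.0876  0.2313] F [ 0.4 -0.1  0.2] M [-0.09  0.09  0.03] gap 0.08540225249956197 0.0
turn deg [-2.88 -2.68  6.57] shift(current frame) cm [-4.85 -3.95  0.76] in target frame [-5.23 -3.41  0.82]
```

Emit:
{"api": "play_rows", "payload": {"deltas": [[0,0,0,-2.9,-2.7,6.6,0],[-2.6,-1.7,0.4,0,0,0,0],[-2.6,-1.7,0.4,0,0,0,0],[0,0,0,0,0,0,0]]}}

```text
clock: 2.48
position: [0.455, -0.1462, 0.2067]
orientation: [2.622, -0.0, 2.095]
ft_force: [-0.2, 0.6, 0.1]
finger_gap: 0.0851
grasp_force: 0.0
```

```bash
python3 -c "
from h import *
go(.2)
cv2.imwrite('pics/w1.png',robot.camera('wrist')[:,:,::-1])"
```

```text
t 2.475 q [-0.672  0.165  2.073  0.682  0.824 -1.65 ] pos [ 0.455  -0.1462  0.2067] F [-0.2  0.6  0.1] M [-0.09  0.13  0.06] gap 0.08513551790159819 0.0
turn deg [-0.21 -0.08  0.11] shift(current frame) cm [ 0.04  0.06 -0.03] in target frame [ 0.04  0.06 -0.03]
```

View pics/w1.png

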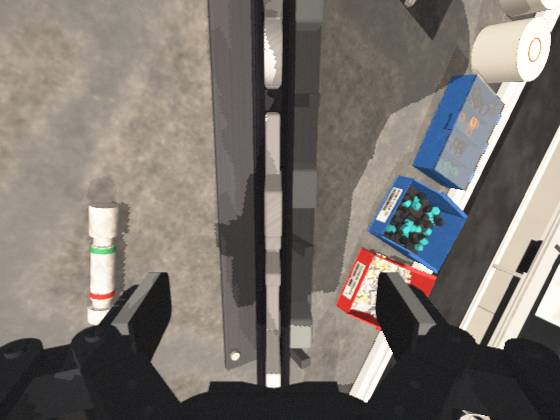

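The key's plate runs vertically at column 273, in the middle between the fingers, so the cross position and yaw are good. The tab appears at rows ~175–250. Next I check its position along the row.

```bash
python3 - <<'E'
from h import *
i=robot.camera_info("wrist");M=np.array(i["mount"]);K=i["camera_matrix"]
o=robot.observe();R0=Ro.from_euler("xyz",o["orientation"]).as_matrix();T=np.eye(4);T[:3,:3]=R0;T[:3,3]=o["position"]
W=np.linalg.inv(T@M)
def pr(h,dy,dx=0):
    p=W@np.r_[f+a*h+RA[:,0]*dy+RA[:,1]*dx,1];return (K@(p[:3]/p[2]))[:2].round(1)
print("tab top ends",pr(.112,.017),pr(.112,-.017),"plain end 54",pr(.054,.065),"shape end54",pr(.054,-.065),"prong edges h96",[pr(.0965,-s) for s in(.0215,.0335,.0525,.0645)])
g=cv2.cvtColor(cv2.imread("pics/w1.png"),cv2.COLOR_BGR2GRAY).astype(int)
pf=g[:,270:277].mean(1).round().astype(int);print(pf[95:385].tolist())
for r in(130,150,200,230):
    print(r,g[r,255:292].tolist())
E
```

```text
tab top ends [273.6 192.6] [273.5 239.4] plain end 54 [273.9 116. ] shape end54 [273.5 264.9] prong edges h96 [array([273.5, 237.2]), array([273.5, 251.9]), array([273.4, 274.4]), array([273.4, 288.2])]
[37, 36, 44, 52, 59, 54, 52, 49, 48, 43, 42, 38, 35, 33, 34, 31, 32, 111, 123, 147, 167, 187, 189, 190, 190, 190, 189, 190, 190, 190, 190, 190, 189, 190, 190, 190, 190, 190, 189, 189, 190, 190, 190, 188, 189, 189, 189, 190, 189, 190, 189, 190, 189, 190, 189, 189, 189, 188, 183, 187, 187, 187, 184, 179, 176, 171, 170, 175, 174, 171, 167, 166, 166, 166, 162, 161, 160, 162, 162, 132, 124, 125, 124, 123, 123, 123, 124, 123, 124, 123, 123, 125, 124, 124, 125, 126, 146, 161, 176, 184, 184, 182, 181, 180, 179, 180, 183, 184, 185, 185, 184, 184, 186, 185, 186, 187, 187, 189, 188, 188, 188, 187, 187, 186, 186, 184, 182, 181, 181, 184, 185, 187, 188, 187, 185, 185, 183, 184, 184, 185, 185, 178, 168, 180, 183, 184, 183, 182, 181, 182, 182, 183, 181, 183, 172, 158, 149, 128, 125, 124, 125, 125, 125, 124, 124, 126, 125, 125, 125, 124, 125, 125, 124, 126, 125, 124, 125, 127, 144, 160, 177, 183, 182
[... 513 characters left out ...]
52, 252, 252, 252, 252]
130 [54, 42, 43, 40, 32, 37, 37, 33, 36, 40, 114, 164, 179, 191, 189, 188, 192, 189, 188, 189, 193, 189, 191, 185, 143, 66, 30, 18, 22, 29, 16, 30, 28, 29, 32, 32, 32]
150 [58, 45, 40, 39, 27, 27, 22, 24, 30, 33, 102, 147, 162, 182, 188, 188, 187, 187, 189, 187, 193, 190, 189, 183, 145, 62, 26, 24, 20, 29, 28, 31, 28, 30, 31, 32, 38]
200 [30, 26, 24, 23, 29, 20, 25, 24, 34, 100, 149, 171, 179, 180, 178, 179, 180, 178, 177, 179, 183, 186, 189, 189, 187, 178, 143, 68, 26, 26, 18, 28, 27, 32, 36, 34, 39]
230 [31, 29, 25, 31, 29, 26, 21, 24, 29, 82, 137, 170, 183, 187, 187, 185, 184, 184, 185, 186, 184, 186, 185, 184, 183, 177, 138, 44, 27, 30, 28, 29, 33, 35, 34, 37, 38]
```

Predicted and measured edges agree to within about 1 mm. Descending 12.8 cm with the small correction, then closing.

Emit:
{"api": "play_rows", "payload": {"deltas": [[0.1,0.03,3,-0.2,-0.1,0.1,0],[0,0,3,0,0,0,0],[0,0,3,0,0,0,0],[0,0,2.5,0,0,0,0],[0,0,1.3,0,0,0,0]]}}

```text
clock: 3.15
position: [0.5104, -0.111, 0.0962]
orientation: [2.618, 0.001, 2.096]
ft_force: [-0.2, 0.6, 1.0]
finger_gap: 0.0856
grasp_force: 0.0
```

```bash
python3 -c "
from h import *
go(.072,.0005)"
```

```text
t 3.15 q [-0.529  0.43   2.074  0.942  0.567 -1.849] pos [ 0.5104 -0.111   0.0962] F [-0.2  0.6  1. ] M [-0.1   0.22  0.02] gap 0.08560323691323678 0.0
turn deg [ 0.01 -0.05  0.18] shift(current frame) cm [-0.2  -0.1  -0.08] in target frame [-0.2  -0.1  -0.08]
```

Emit:
{"api": "play_rows", "payload": {"deltas": [[0,0,0,0,0,0,0],[0,0,0,0,0,0,0]]}}

```text
clock: 3.4
position: [0.5105, -0.1123, 0.0976]
orientation: [2.617, 0.003, 2.095]
ft_force: [-0.5, 0.7, -0.4]
finger_gap: 0.0857
grasp_force: 0.0
```

```bash
python3 -c "
from h import *
go(.072,.0005)"
```

```text
t 3.4 q [-0.531  0.427  2.073  0.94   0.569 -1.848] pos [ 0.5105 -0.1123  0.0976] F [-0.5  0.7 -0.4] M [-0.14  0.19 -0.01] gap 0.08565385590069122 0.0
turn deg [0.07 0.07 0.17] shift(current frame) cm [-0.08 -0.12  0.08] in target frame [-0.08 -0.12  0.08]
```

Emit:
{"api": "play_rows", "payload": {"deltas": [[-0.08,-0.1,0.1,0,0,0.1,0],[0,0,0,0,0,0,150],[0,0,0,0,0,0,255],[0,0,0,0,0,0,255],[0,0,0,0,0,0,255]], "squeeze": 40}}

```text
clock: 4.03
position: [0.5104, -0.1131, 0.0954]
orientation: [2.618, 0.001, 2.093]
ft_force: [-3.2, -0.4, 1.0]
finger_gap: 0.0127
grasp_force: 8.4
```

Emit:
{"api": "play_rows", "payload": {"deltas": [[0,0,0,0,0,0,255],[0,0,0,0,0,0,255]]}}

```text
clock: 4.28
position: [0.51, -0.1133, 0.0951]
orientation: [2.618, 0.001, 2.093]
ft_force: [-4.2, -2.9, -0.5]
finger_gap: 0.0115
grasp_force: 39.4
```

```bash
python3 -c "
from h import *
go(.072,.0005)
cv2.imwrite('pics/w2.png',robot.camera('wrist')[:,:,::-1])"
```

```text
t 4.275 q [-0.533  0.433  2.074  0.943  0.566 -1.852] pos [ 0.51   -0.1133  0.0951] F [-4.2 -2.9 -0.5] M [-0.64  0.96  0.04] gap 0.011502491223663357 39.356637597084045
turn deg [-0.02  0.04  0.05] shift(current frame) cm [-0.02  0.09 -0.09] in target frame [-0.02  0.09 -0.09]
```

View pics/w2.png

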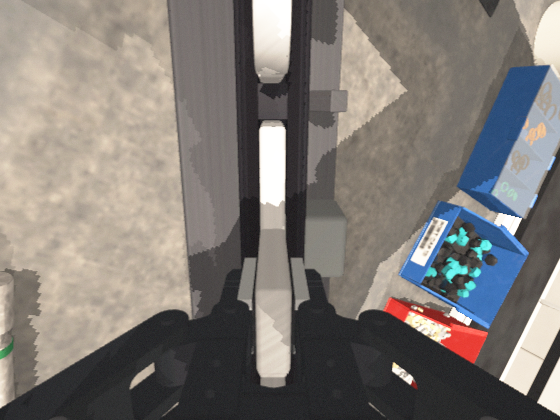

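The key is gripped by its tab, which sits between the pads at col 273, rows 200–380. I raise the squeeze to 70 N and draw it out 8 cm.

Emit:
{"api": "play_rows", "payload": {"deltas": [[0,0,0,0,0,0,255],[0,0,-0.5,0,0,0,255],[0,0,-1,0,0,0,255],[0,0,-1.5,0,0,0,255],[0,0,-1.5,0,0,0,255]], "squeeze": 70}}

```text
clock: 4.95
position: [0.4909, -0.1247, 0.1359]
orientation: [2.616, 0.002, 2.093]
ft_force: [-0.6, -0.1, -2.0]
finger_gap: 0.0108
grasp_force: 69.3
```

Emit:
{"api": "play_rows", "payload": {"deltas": [[0,0,-1.5,0,0,0,255],[0,0,-2,0,0,0,255],[0,0,-0.5,0,0,0,255],[0,0,0,0,0,0,255],[0,0,0,0,0,0,255]]}}

```text
clock: 5.58
position: [0.4735, -0.134, 0.1686]
orientation: [2.618, 0.0, 2.093]
ft_force: [0.3, -0.5, -2.8]
finger_gap: 0.0115
grasp_force: 69.4
```

```bash
python3 -c "
from h import *
go(.157,.0005)
cv2.imwrite('pics/w3.png',robot.camera('wrist')[:,:,::-1])"
```

```text
t 5.575 q [-0.622  0.25   2.086  0.759  0.724 -1.706] pos [ 0.4735 -0.134   0.1686] F [ 0.3 -0.5 -2.8] M [-0.18  0.47 -0.01] gap 0.011456545268193959 69.36131358146667
turn deg [ 0.02 -0.01  0.03] shift(current frame) cm [-0.04  0.05 -0.13] in target frame [-0.04  0.05 -0.13]
```

View pics/w3.png

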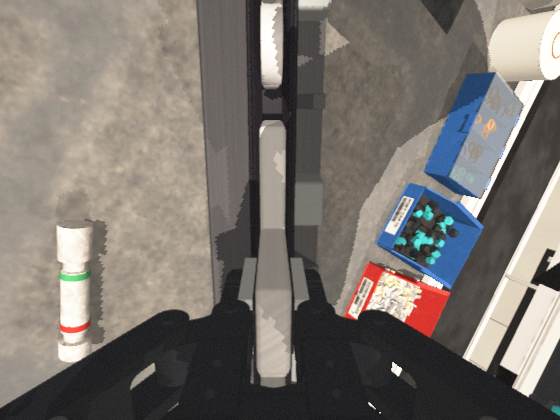

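The key is out: the foot is ~84 mm above the slot floor and the key has not slipped in the grip (end still at row 120). Now the half turn about the tool z axis.

Emit:
{"api": "play_rows", "payload": {"deltas": [[0,0,0,0,0,5,255],[0,0,0,0,0,10,255],[0,0,0,0,0,10,255],[0,0,0,0,0,10,255],[0,0,0,0,0,10,255]]}}

```text
clock: 6.25
position: [0.4735, -0.134, 0.1685]
orientation: [2.756, -0.364, 1.374]
ft_force: [-0.0, -0.9, -3.3]
finger_gap: 0.011
grasp_force: 69.2
```

Emit:
{"api": "play_rows", "payload": {"deltas": [[0,0,0,0,0,10,255],[0,0,0,0,0,10,255],[0,0,0,0,0,10,255],[0,0,0,0,0,10,255],[0,0,0,0,0,10,255]]}}

```text
clock: 6.88
position: [0.4735, -0.134, 0.1685]
orientation: [-3.088, -0.521, 0.415]
ft_force: [-0.0, -0.0, -2.4]
finger_gap: 0.0107
grasp_force: 69.2
```

Emit:
{"api": "play_rows", "payload": {"deltas": [[0,0,0,0,0,10,255],[0,0,0,0,0,10,255],[0,0,0,0,0,10,255],[0,0,0,0,0,10,255],[0,0,0,0,0,10,255]]}}

```text
clock: 7.5
position: [0.4735, -0.134, 0.1685]
orientation: [-2.698, -0.289, -0.508]
ft_force: [0.2, 0.3, -3.5]
finger_gap: 0.0114
grasp_force: 69.2
```

Emit:
{"api": "play_rows", "payload": {"deltas": [[0,0,0,0,0,10,255],[0,0,0,0,0,10,255],[0,0,0,0,0,10,255],[0,0,0,0,0,5,255],[0,0,0,0,0,0,255]]}}

```text
clock: 8.12
position: [0.4735, -0.134, 0.1686]
orientation: [-2.618, -0.001, -1.048]
ft_force: [-0.4, 0.5, -2.9]
finger_gap: 0.0112
grasp_force: 69.3
```

```bash
python3 -c "
from h import *
go(.157,.0005,0,True)
cv2.imwrite('pics/w4.png',robot.camera('wrist')[:,:,::-1])"
```

```text
t 8.125 q [-0.622  0.251  2.086  0.758  0.724  1.435] pos [ 0.4735 -0.134   0.1686] F [-0.4  0.5 -2.9] M [-0.26  0.38 -0.  ] gap 0.01124879317543957 69.26780104637146
turn deg [-0.01  0.01  0.08] shift(current frame) cm [ 0.04 -0.05 -0.13] in target frame [ 0.04 -0.05 -0.13]
```

View pics/w4.png

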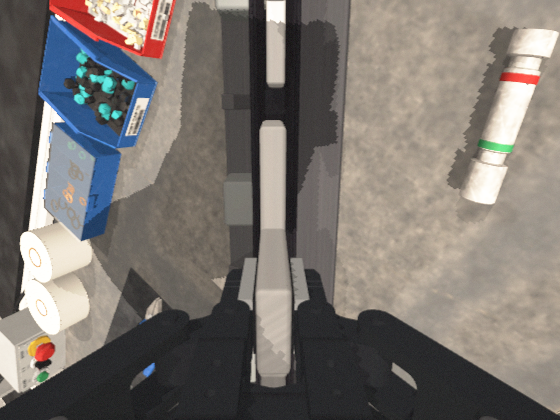

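```bash
python3 - <<'E'
from h import *
i=robot.camera_info("wrist");M=np.linalg.inv(np.array(i["mount"]));K=i["camera_matrix"]
for off in(-.002,0,.002):
    for t in(.018,):
        p=M@np.r_[.065+off,0,t,1];print(off,(K@(p[:3]/p[2]))[:2].round(1))
for n in("w2","w3","w4"):
    g=cv2.cvtColor(cv2.imread(f"pics/{n}.png"),cv2.COLOR_BGR2GRAY).astype(int)
    print(n,g[110:135,268:278].mean(1).round().astype(int).tolist())
    for r in(140,190):print(r,g[r,240:306].tolist())
E
```

```text
-0.002 [273.4 129. ]
0 [273.4 124.4]
0.002 [273.4 119.8]
w2 [81, 81, 78, 79, 79, 80, 80, 78, 77, 50, 109, 141, 155, 178, 181, 180, 206, 252, 254, 254, 255, 255, 255, 255, 255]
140 [61, 53, 43, 49, 52, 54, 51, 45, 46, 42, 45, 45, 40, 42, 45, 43, 44, 44, 64, 180, 244, 252, 254, 255, 255, 255, 255, 255, 255, 255, 255, 255, 255, 255, 255, 255, 255, 255, 255, 255, 255, 255, 254, 251, 240, 173, 42, 39, 44, 50, 44, 46, 45, 50, 47, 48, 48, 49, 56, 59, 59, 53, 49, 55, 63, 61]
190 [51, 58, 50, 48, 52, 53, 49, 53, 47, 46, 40, 42, 41, 44, 44, 42, 43, 45, 35, 101, 221, 250, 253, 255, 255, 255, 255, 255, 255, 255, 255, 255, 255, 255, 255, 255, 255, 255, 255, 255, 255, 254, 253, 249, 225, 112, 38, 46, 44, 45, 46, 48, 48, 48, 48, 48, 45, 52, 61, 59, 52, 50, 57, 57, 47, 38]
w3 [75, 74, 74, 58, 38, 33, 34, 33, 34, 34, 141, 152, 149, 144, 133, 130, 143, 158, 161, 163, 164, 166, 165, 166, 165]
140 [105, 103, 106, 101, 106, 104, 108, 102, 84, 49, 54, 52, 41, 40, 44, 46, 45, 42, 50, 102, 144, 151, 158, 162, 164, 166, 164, 167, 165, 166, 167, 167, 167, 165, 165, 166, 168, 163, 166, 165, 165, 165, 158, 153,
[... 426 characters left out ...]
, 34, 33, 33, 34, 144, 157, 160, 162, 162, 161, 179, 200, 200, 198, 196, 195, 196, 196, 196]
140 [76, 74, 73, 72, 73, 72, 73, 75, 72, 74, 63, 43, 38, 36, 32, 31, 40, 35, 26, 104, 163, 183, 186, 191, 196, 196, 194, 193, 198, 196, 193, 197, 195, 195, 191, 194, 194, 196, 196, 196, 195, 191, 187, 176, 165, 136, 79, 26, 30, 29, 30, 24, 31, 33, 27, 31, 33, 33, 49, 62, 61, 61, 60, 62, 61, 63]
190 [119, 120, 117, 117, 119, 118, 120, 116, 119, 118, 117, 104, 72, 35, 38, 35, 35, 34, 28, 44, 124, 175, 184, 188, 194, 197, 199, 196, 197, 196, 195, 194, 195, 195, 193, 196, 193, 197, 195, 194, 196, 193, 186, 174, 154, 117, 46, 31, 31, 27, 29, 28, 27, 30, 27, 31, 30, 46, 63, 63, 82, 102, 106, 106, 105, 104]
```

The key is now reversed: its plain end points at the hook key and its fork end at the read head. The key is at col 273 and the slot at about 274–275. Going down towards the lips.

Emit:
{"api": "play_rows", "payload": {"deltas": [[0,0.05,1,0,0,0,255],[0,0,1.3,0,0,0,255],[0,0,0.9,0,0,0,255],[0,0,0.5,0,0,0,255],[0,0,0.5,0,0,0,255]]}}

```text
clock: 8.8
position: [0.4916, -0.1239, 0.1321]
orientation: [-2.617, -0.001, -1.048]
ft_force: [-0.0, -0.2, -3.4]
finger_gap: 0.0112
grasp_force: 69.4
```

Emit:
{"api": "play_rows", "payload": {"deltas": [[0,0,0.5,0,0,0,255],[0,0,0.5,0,0,0,255],[0,0,0,0,0,0,255]]}}

```text
clock: 9.18
position: [0.4957, -0.1214, 0.1233]
orientation: [-2.618, -0.0, -1.048]
ft_force: [-1.3, -1.0, -5.7]
finger_gap: 0.0114
grasp_force: 69.2
```

```bash
python3 -c "
from h import *
go(.0729,.0005,-.0009,True)"
```

```text
t 9.175 q [-0.567  0.361  2.084  0.865  0.622  1.352] pos [ 0.4957 -0.1214  0.1233] F [-1.3 -1.  -5.7] M [-0.54  0.88 -0.01] gap 0.01144015220027425 69.24331426620483
turn deg [-0.01 -0.    0.04] shift(current frame) cm [ 0.03 -0.01  3.09] in target frame [ 0.03 -0.01  3.09]
```

The foot is already 15 mm inside the lips and the forces are small. Pressing past the roller.

Emit:
{"api": "play_rows", "payload": {"deltas": [[0,0,0.6,0,0,0,255],[0,0,0.6,0,0,0,255],[0,0,0.6,0,0,0,255],[0,0,0.6,0,0,0,255],[0,0,0,0,0,0,255]]}}

```text
clock: 9.8
position: [0.5056, -0.1156, 0.102]
orientation: [-2.619, -0.0, -1.048]
ft_force: [-1.3, -2.8, -8.4]
finger_gap: 0.0113
grasp_force: 69.1
```

```bash
python3 -c "
from h import *
go(.0729,.0005,-.0009,True)"
```

```text
t 9.8 q [-0.543  0.414  2.078  0.922  0.58   1.306] pos [ 0.5056 -0.1156  0.102 ] F [-1.3 -2.8 -8.4] M [-1.18  1.66 -0.08] gap 0.011322781585408455 69.11383867263794
turn deg [ 0.06 -0.01  0.03] shift(current frame) cm [ 0.04 -0.08  0.66] in target frame [ 0.04 -0.08  0.66]
```

Emit:
{"api": "play_rows", "payload": {"deltas": [[0,0,0.4,0,0,0,255],[0,0,0.2,0,0,0,255],[0,0,0.1,0,0,0,255],[0,0,0.1,0,0,0,255],[0,0,0,0,0,0,255]]}}

```text
clock: 10.42
position: [0.5092, -0.1137, 0.0957]
orientation: [-2.618, -0.001, -1.049]
ft_force: [-5.6, -2.5, -4.4]
finger_gap: 0.0112
grasp_force: 70.1
```

```bash
python3 -c "
from h import *
go(.0729,.0005,-.0009,True)"
```

```text
t 10.425 q [-0.535  0.431  2.075  0.942  0.568  1.289] pos [ 0.5092 -0.1137  0.0957] F [-5.6 -2.5 -4.4] M [-1.04  1.75 -0.  ] gap 0.011236723184290118 70.0686514377594
turn deg [ 0.02 -0.04  0.04] shift(current frame) cm [ 0.03 -0.05 -0.09] in target frame [ 0.03 -0.05 -0.09]
```

Emit:
{"api": "play_rows", "payload": {"deltas": [[0,0,0.1,0,0,0,255],[0,0,0.1,0,0,0,255],[0,0,0,0,0,0,255]]}}

```text
clock: 10.8
position: [0.51, -0.1136, 0.0949]
orientation: [-2.617, -0.002, -1.049]
ft_force: [-19.9, -8.4, 14.7]
finger_gap: 0.0112
grasp_force: 73.4
```

```bash
python3 -c "
from h import *
go(.0711,.0005,-.0009,True)"
```

```text
t 10.8 q [-0.534  0.433  2.074  0.946  0.566  1.285] pos [ 0.51   -0.1136  0.0949] F [-19.9  -8.4  14.7] M [-0.89  2.57  0.29] gap 0.011184486228276438 73.38380098342896
turn deg [-0.03 -0.1   0.07] shift(current frame) cm [-0.01 -0.02 -0.01] in target frame [-0.01 -0.02 -0.01]
```

The key has hit the floor, with about 25 N of reaction at the recorded home pose. I ease off, open and back away.

Emit:
{"api": "play_rows", "payload": {"deltas": [[0,0,-0.1,0,0,0,255],[0,0,0,0,0,0,190],[0,0,0,0,0,0,80],[0,0,0,0,0,0,0],[0,0,0,0,0,0,0]]}}

```text
clock: 11.42
position: [0.5102, -0.1133, 0.0953]
orientation: [-2.617, -0.001, -1.048]
ft_force: [-0.7, -0.2, -0.2]
finger_gap: 0.0749
grasp_force: 0.0
```

Emit:
{"api": "play_rows", "payload": {"deltas": [[0,0,0,0,0,0,0],[0,0,0,0,0,0,0],[0,0,-2,0,0,0,0],[0,0,-4,0,0,0,0],[0,0,-4,0,0,0,0]]}}

```text
clock: 12.05
position: [0.466, -0.1383, 0.1825]
orientation: [-2.618, -0.0, -1.048]
ft_force: [0.1, -0.7, 1.5]
finger_gap: 0.0855
grasp_force: 0.0
```

Emit:
{"api": "play_rows", "payload": {"deltas": [[0,0,-3,0,0,0,0],[0,0,0,0,0,0,0],[0,0,0,0,0,0,0]]}}

```text
clock: 12.42
position: [0.4536, -0.1454, 0.207]
orientation: [-2.618, -0.0, -1.048]
ft_force: [-0.1, -0.7, -0.7]
finger_gap: 0.0852
grasp_force: 0.0
```

```bash
python3 - <<'E'
from h import *
go(.2,0,0,True)
w=robot.camera('wrist')[:,:,::-1];s=robot.camera('scene')[:,:,::-1]
cv2.imwrite('pics/f.png',np.vstack([cv2.resize(s[195:270,205:405],(700,262),interpolation=cv2.INTER_CUBIC),cv2.resize(w[60:340,80:480],(700,330))]))
i=robot.camera_info("wrist");M=np.array(i["mount"]);K=i["camera_matrix"]
o=robot.observe();T=np.eye(4);T[:3,:3]=Ro.from_euler("xyz",o["orientation"]).as_matrix();T[:3,3]=o["position"];W=np.linalg.inv(T@M)
def pr(h,dy):
    p=W@np.r_[f+a*h+RA[:,0]*dy,1];return (K@(p[:3]/p[2]))[:2].round(1)
print(pr(.112,-.017),pr(.112,.017),pr(.054,-.065),[pr(.0965,d) for d in(.0335,.0525,.0645)])
g=cv2.cvtColor(w,cv2.COLOR_BGR2GRAY).astype(int);print(g[100:300,270:277].mean(1).round().astype(int).tolist())
E
```

```text
t 12.425 q [-0.675  0.161  2.078  0.688  0.823  1.486] pos [ 0.4536 -0.1454  0.207 ] F [-0.1 -0.7 -0.7] M [-0.16  0.17  0.03] gap 0.08523138709703704 0.0
turn deg [-0.02  0.    0.02] shift(current frame) cm [ 0.1  -0.11  0.04] in target frame [ 0.1  -0.11  0.04]
[271.4 188.5] [271.5 235.5] [271.6 112. ] [array([271.6, 248.2]), array([271.6, 270.8]), array([271.7, 284.6])]
[35, 37, 37, 36, 38, 38, 41, 40, 41, 41, 38, 37, 77, 124, 163, 201, 203, 201, 200, 200, 200, 200, 199, 201, 199, 201, 200, 200, 202, 200, 200, 200, 200, 200, 199, 200, 200, 200, 199, 200, 200, 200, 201, 200, 200, 201, 200, 200, 200, 199, 200, 199, 199, 200, 199, 199, 199, 199, 199, 199, 200, 199, 199, 200, 199, 199, 199, 199, 200, 198, 199, 199, 199, 198, 184, 167, 162, 163, 163, 163, 162, 162, 162, 163, 162, 162, 163, 163, 164, 164, 164, 176, 202, 202, 197, 197, 194, 194, 193, 192, 193, 193, 194, 196, 196, 196, 195, 195, 195, 195, 197, 197, 198, 198, 198, 197, 197, 197, 196, 196, 195, 192, 191, 189, 192, 193, 195, 196, 196, 194, 193, 192, 191, 191, 192, 192, 182, 155, 168, 172, 173, 168, 171, 172, 177, 180, 182, 183, 180, 162, 172, 188, 169, 164, 163, 164, 163, 163, 163, 164, 164, 163, 164, 163, 164, 163, 163, 163, 163, 164, 164, 163, 164, 187, 200, 199, 196, 196, 194, 194, 192, 190, 189, 189, 187, 178, 176, 189, 192, 192, 191, 187, 151, 148, 156, 165, 169, 173, 177, 180]
```

View pics/f.png

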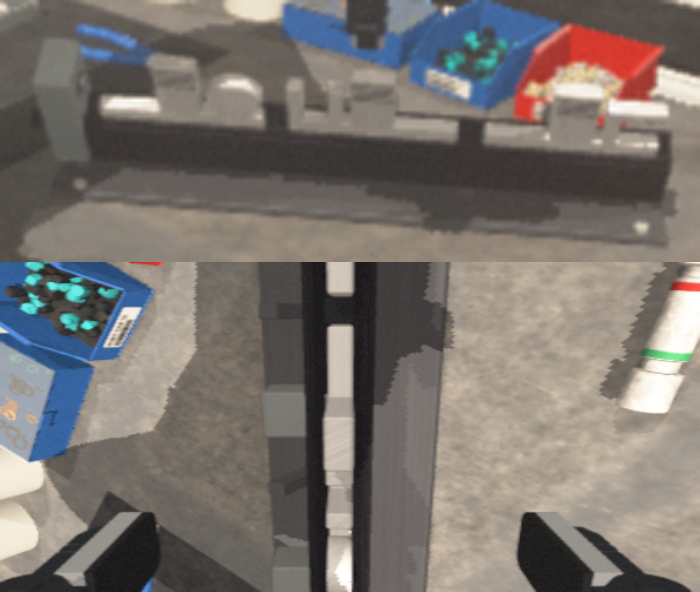

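The fork key stands home at the same height as its neighbours, with its prongs towards the read head. Its tab edges are within about 2 mm of the predicted home position, and the gripper is clear.

```bash
python3 -c "
from station import robot
print(robot.job_done())"
```

```text
the job is handed in; nothing more can be done
None
```

The fork key, which matches the sample on the order mat, was drawn from the middle slot, turned end for end, pressed home past the roller and released; the job was handed in at about 12.5 s, and no verdict came back.

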